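# Refit the overhead barcode reader in its stand's collet

### The arm

A 6-joint arm with a two-finger parallel gripper is mounted at the origin on a cart in front of the work surface, level with it; the furniture and walls round the work are solid. World frame = base frame: x ahead of the robot, y to its left, z up, the work surface at z = 0. Lengths are in m, angles in rad, forces in N, time in s.
With the tool pointing down it reaches from about 0.35 to 0.8 m from the base axis. Payload 7.3 kg.
Tool frame: the origin (TCP) lies between the finger pads; the fingertips stand 25 mm ahead of it and the grasp point (between the pads) lies 6 mm ahead of it (r.tip_extent is the distance from the TCP to the fingertips, in m); z points along the fingers, y is the line along which they close (so a half turn about z gives the same grasp; the last joint's range is limited). The gripper opens to 85 mm and grips with 20 to 120 N. Pads are 22 mm wide; open, the fingers measure 114 mm over their backs; the gripper's body (76 mm by 85 mm) begins 54 mm behind the grasp point. The pads swing forward as they close: fully open they stand 13 mm farther back than shut.
Start: joints at [-1.467, 0.342, 1.524, -0, 1.275, -0.146], TCP at [0.13, -0.509, 0.256] pointing down, gripper open.
Joint ranges: [-2.53, 2.53], [-0.77, 2.02], [0.04, 2.7], [-1, 4.14], [0.28, 2.66], [-3.11, 3.11]. Speed limits (rad/s): [2.57, 2.57, 3.14, 3.14, 3.14, 3.14].

### API

Orientations are given as a unit quaternion [x, y, z, w].
In Python, from workcell import r, command_gripper, optics gives the robot as it stands. The module is installed in compiled form; this text tells all that it offers. Calls block until the motion is done:
- r.reach(position, orientation): joint-space move of the TCP to a pose.
- r.move_straight(position, orientation=None, speed=0.15, max_force=None): straight line of the TCP; orientation=None keeps the orientation; speed is the mean speed in m/s. With max_force (N) it stops when the force on the tool has changed by that much, and returns True; else False.
- r.movej(angles): joint-space move.
- command_gripper(opening, force=None): finger opening in m; force is the grip in N (None keeps the last); returns when the fingers have stopped.
- r.hold(seconds).
- r.solve_ik(position, orientation): joint angles nearest the present ones, or None.
- r.read_state(): the state.
- optics.get_image(name): name is "side" or "top" or "wrist"; returns (picture, depth): 400x640x3 uint8, red, green, blue; 400x640 float32, m along the optical axis (not along the pixel's ray), 0 where there is no reading.
- optics.camera_model(name): a dict with "K" (3x3 intrinsics, pixels), "k1" (the pictures are not rectified: a ray, as slopes to the right and down, at radius r is drawn at 1 + k1 r^2 times it, then the intrinsics apply), "R" (3x3) and "t" (3): a world point X has camera coordinates R X + t; the wrist camera has in their place "tool_from_camera" (4x4, takes a point from camera to tool coordinates, whose origin is the TCP and whose axes are the flange's). Camera axes: x right, y down, z forward; pixel columns grow to the right and rows downward; lengths in m; the calibration is good to about 2 mm. A picture is of the moment at which its call begins: read the wrist's pose just before it. camera_model takes no time and is no camera call.
A pose or a line that the arm cannot do raises r.PlanningError and nothing moves.
- r.finish_job(): hands the job in; it is judged then, once.
The state is a dict: "time_s": time; "joint_positions": joint angles; "dq": joint speeds; "tau": joint torques, N m; "eef_pos": TCP position; "eef_rot": TCP orientation; "contact_force": force on the tool from outside, world axes, zero at the start; "torque": the same for the moment, N m; "grip_width": finger opening in m; "grip_force": force on a finger pad.
Only numpy, scipy, OpenCV 4.12 (cv2) and the standard library are available. Lean on these libraries where they do the work, as an engineer would, in place of code of your own. Each camera call takes 0.05 s, during which the arm holds its last target. There are 200 camera calls.

### The job

Put the cordless overhead reader back on its stand at the lending desk: with the red-and-black lever still up, feed the bare end of its steel bar into the open collet, scan head on the outside with its window facing down, and press it gently home until it meets the depth stop hidden inside. Then swing the lever all the way down so that the collet grips the bar, and let go; do not ram the bar or force the lever, and leave the book on the mat and the other desk things where they are.

Things in the scene. Friction and masses are not known exactly. Their poses are not given: they have to be found in the camera images.
- stand: the reader's fixed stand: grey base plate 150 x 125 x 12 mm, a black mat on its -y side (160 mm along x, y from -58 to -258 mm, 3 mm thick, a book on it), an aluminium column and on it a round grey clamp head with steel nose, 54 mm across, 70 mm long. Origin on the desk under the head, z up. The collet's axis is parallel to y, 120 mm above the desk; it opens towards -y: the bar is fed along +y.
- collet_mouth (a point): centre of the collet's mouth, at (0, -30, 120) mm of the stand; axes as the stand's. With the lever up four chamfered steel jaws leave a 19.2 mm bore. An adjustable stop with a rubber face lies 31 to 59 mm inside (+y); where it is set differs each time, cannot be seen, and is only felt as a firm end.
- reader: cordless reader lying loose on the desk, about 0.22 kg: straight steel bar of 18 mm diameter with a black rubber grip sleeve and a white scan head. Origin at the underside below the sleeve's middle; x points along the bar to its bare tip, z up, away from the scan window. Bar axis 20 mm above the origin. Head 70 x 62 x 36 mm, x from -45 to -115 mm. Centre of mass at about x = -10 mm.
- grip (a point): middle of the grip sleeve, on the bar's axis, the place to take the reader: a ribbed rubber waist of 30 mm diameter, 24 mm long (x from -12 to +12 mm), between two collars of 40 mm diameter, 6 mm thick, on which the reader lies; axes as the reader's
- bar_tip (a point): centre of the bare bar's chamfered end face, on the bar's axis 135 mm from point grip; axes as the reader's
- clamp_lever (a joint): angle of the cam lever in rad: 0 is fully up and open (63 degrees above level), 1.1 is fully down (level, over the head, pointing to the stand's -x side). It starts within 0.2 of open and stays where it is left. Moving it takes about 0.45 to 0.8 N m (6 to 11 N at the pad), most near the end; the jaws close with it by 1.1 mm each.
- lever_pad (a point): middle of the upper face of the lever's black thumb pad (30 mm along the lever, 24 wide, 11 thick): with the lever level it lies 78 mm towards the stand's -x from the hinge and 11.5 mm above it. Moves with the lever.
- lever_hinge (a point): the lever's hinge, at (22, 0, 154) mm of the stand; the hinge axis is parallel to the stand's y, and the lever swings down towards the stand's -x side
- ochre_book: ochre book, 190 x 130 x 17 mm, lying on the mat; bystander
- jar_yellow: clear jar with yellow lid, 92 mm across, 123 mm high; bystander
- labels: wide roll of tan tape (open ring) lying flat, diameter 98 mm, 25 mm high; bystander
- desk_stapler: black stapler, 36 x 138 x 53 mm; bystander
- glue: yellow glue stick standing upright, diameter 25 mm, 91 mm high; bystander
- tape_roll: roll of black tape lying flat, diameter 54 mm, 18 mm high; bystander

How it is judged:
On the way, in this order (a step that is already met when the one before it is completed fails the run):
1. with the lever still up, the bar is in the collet and its tip is home at the depth stop (value of joint clamp_lever below 0.4 rad and distance between bar_tip and depth_stop_c0 below 0.0036 m), for 0.1 s.
2. the lever is swung down (value of joint clamp_lever above 0.97 rad), for 0.2 s.
At the end, for the whole second after the job is handed in: the lever is down (within 0.13 rad of level), the bar is still home against the depth stop (its tip within 2 mm of the stop's face), the bar is in line with the collet within 0.06 rad, the reader's window faces down within 0.15 rad and the reader is at rest (value of joint clamp_lever above 0.97 rad and distance between bar_tip and depth_stop_c0 below 0.0036 m and angle between the x axis of reader and the y axis of stand, either way round below 0.06 rad and angle between reader's own z axis and vertical below 0.15 rad and linear speed of reader below 0.01 m/s); the robot touches nothing.
It fails at once if the bar is rammed: while the lever is up it presses on the depth stop, or before it is in, on the collet or any other part of the stand, with more than 20 N (value of joint clamp_lever below 0.4 rad and (contact force between reader and depth_stop_c0 above 20 N or (y of bar_tip in the frame of collet_mouth below 0.028 m and contact force between reader and stand above 20 N))).
It fails at once if the stand or its lever is pushed with more than 45 N by the robot (contact force between any of the arm, the fingers and stand above 45 N).
It fails at once if the book on the mat is pushed away by more than 20 mm (distance of ochre_book from where it was at the start of the episode above 0.02 m).
It fails at once if another thing on the desk is pushed away by more than 20 mm (distance of any of jar_yellow, labels, desk_stapler, glue, tape_roll from where it was at the start of the episode above 0.02 m).
It also fails if it takes over 66 s, if anything falls off the work surface, if the arm or the gripper's body presses on something with over 40 N, if the wrist force passes 120 N, or if a joint passes its speed limit or range.

## Working session

There is one attempt and no reset: what is moved stays moved. The work goes in short steps, each a Python script; the robot and the scene stay as the last script left them, time stands still between calls to the robot, and variables do not carry over. Pictures are saved under pics/ and viewed, at most 10 in all, crops included, and the job is handed in when it is done.

```bash
mkdir -p pics; cat > h.py <<'E'
import numpy as np, cv2
from workcell import r, command_gripper, optics
from scipy.spatial.transform import Rotation as Ro
def snap(name,fn=None):
    s=r.read_state(); im,d=optics.get_image(name); m=optics.camera_model(name)
    np.savez('pics/%s.npz'%(fn or name),im=im,d=d,p=s['eef_pos'],q=s['eef_rot'])
    if fn: cv2.imwrite('pics/%s.png'%fn,im[:,:,::-1])
    return im,d,m,s
def cloud(d,m,s):
    K=np.array(m['K']);v,u=np.mgrid[:400,:640]
    pts=np.stack([u,v],-1).reshape(-1,1,2).astype(np.float64)
    n=cv2.undistortPoints(pts,K,np.array([m['k1'],0,0,0,0.])).reshape(400,640,2)
    P=np.concatenate([n,np.ones((400,640,1))],-1)*d[...,None]
    if 'R' in m: X=(P-np.array(m['t']))@np.array(m['R'])
    else:
        T=np.array(m['tool_from_camera']); X=P@T[:3,:3].T+T[:3,3]
        X=X@Ro.from_quat(s['eef_rot']).as_matrix().T+np.array(s['eef_pos'])
    X[d==0]=np.nan
    return X
E
python3 - <<'E'
from h import *
for n in ['top','side']:
    im,d,m,s=snap(n,n+'0'); np.save('pics/%s_X.npy'%n,cloud(d,m,s)); print(n,m['R'],m['t'])
print(s)
E
```

```text
top [[-0.01799912 -0.99977277  0.01142106]
 [-0.9971222   0.0171077  -0.07385555]
 [ 0.07364338 -0.01271753 -0.99720355]] [-0.04980177  0.56943722  1.82827503]
side [[-0.93914096 -0.3432491  -0.01393959]
 [-0.18974516  0.55212037 -0.81188661]
 [ 0.28637568 -0.759831   -0.58364871]] [0.54001493 0.26236638 1.43203556]
{'time_s': 0.05, 'joint_positions': array([-1.46703129e+00,  3.42720389e-01,  1.52501204e+00, -1.64903573e-06,
        1.27538361e+00, -1.45993562e-01]), 'dq': array([-0.00031466, -0.00201734, -0.00205989,  0.00167629, -0.00192222,
        0.00027244]), 'tau': array([ 1.79753308e-03, -4.34870446e+01, -2.46795434e+01, -1.45101112e-04,
        4.32067856e-03,  3.45606253e-06]), 'eef_pos': array([ 0.1297514 , -0.50834626,  0.25562887]), 'eef_rot': array([ 9.92212391e-01,  1.24555174e-01,  1.52928549e-05, -7.61535363e-04]), 'contact_force': array([-0.18059943, -1.00292833,  0.53634196]), 'torque': array([-0.00833441, -0.00068176, -0.01170948]), 'grip_force': 0.0, 'grip_width': 0.08513328596940442}
```

View pics/top0.png

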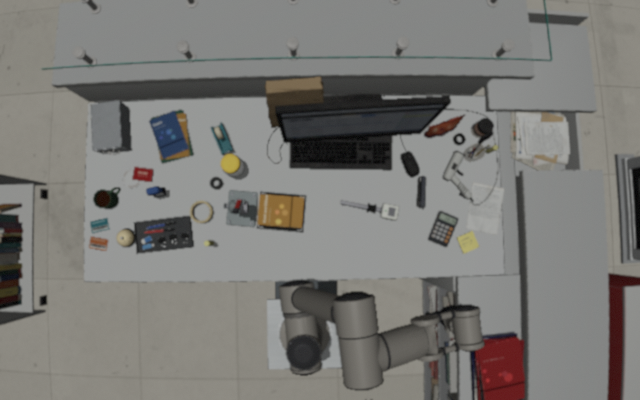

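View pics/side0.png

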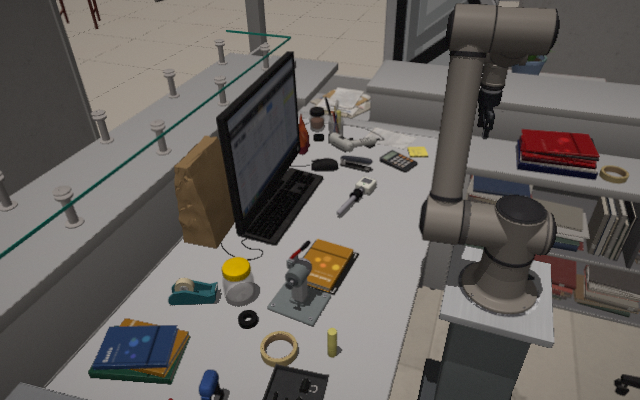

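The top view shows the stand at about (242,208), with mat and book at (282,211). The reader's bar tip is at (342,203) and its head at (390,212), so the tip already points to +y. In the side view the lever is raised at (300,250).

```bash
python3 - <<'E'
from h import *
X=np.load('pics/top_X.npy'); im=np.load('pics/top0.npz')['im']
f=lambda u,v:print((u,v),np.round(X[v,u],3))
for p in [(343,203),(352,205),(372,209),(390,212),(400,213),(242,208),(282,211),(264,194),(305,195),(262,228),(303,230),(227,192),(227,222),(256,193),(232,163),(202,212),(421,192),(208,243),(217,183),(238,208),(248,208)]: f(*p)
c=im[170:250,190:420]; cv2.imwrite('pics/topc.png',cv2.resize(c[:,:,::-1],None,fx=3.4,fy=3.4,interpolation=cv2.INTER_CUBIC))
# quick wrist move plan check
q=[1,0,0,0]
for p in [[.45,-.3,.35],[.45,0,.35],[.45,.05,.4]]:
    print(p,r.solve_ik(p,q))
print(optics.camera_model('wrist'))
E
```

```text
(343, 203) [ 0.55  -0.173  0.027]
(352, 205) [ 0.541 -0.211  0.029]
(372, 209) [ 0.522 -0.294  0.037]
(390, 212) [ 0.508 -0.371  0.033]
(400, 213) [ 0.504 -0.421 -0.002]
(242, 208) [0.53  0.237 0.145]
(282, 211) [0.521 0.087 0.016]
(264, 194) [0.596 0.164 0.008]
(305, 195) [ 0.589 -0.012  0.005]
(262, 228) [0.451 0.173 0.014]
(303, 230) [ 0.439 -0.001  0.001]
(227, 192) [0.608 0.324 0.005]
(227, 222) [0.478 0.322 0.02 ]
(256, 193) [0.6   0.196 0.023]
(232, 163) [0.714 0.28  0.124]
(202, 212) [0.523 0.434 0.001]
(421, 192) [ 0.591 -0.507  0.037]
(208, 243) [0.392 0.386 0.092]
(217, 183) [0.648 0.368 0.004]
(238, 208) [0.526 0.241 0.214]
(248, 208) [0.532 0.219 0.103]
[0.45, -0.3, 0.35] [-7.29740353e-01  3.18593989e-01  1.30143912e+00 -4.44089210e-16
  1.52155955e+00  8.41055974e-01]
[0.45, 0, 0.35] [-1.70604169e-01  1.40206114e-01  1.53452781e+00 -4.44089210e-16
  1.46685873e+00  1.40019216e+00]
[0.45, 0.05, 0.4] [-5.88933399e-02  1.29897645e-01  1.41416200e+00 -4.44089210e-16
  1.59753301e+00  1.51190299e+00]
{'K': array([[328.86510279,   0.        , 320.87504806],
       [  0.        , 328.86510279, 196.76422846],
       [  0.        ,   0.        ,   1.        ]]), 'k1': -0.050640528828684875, 'tool_from_camera': array([[ 9.97512322e-05, -9.53527944e-01, -3.01304579e-01,
         7.85995345e-02],
       [ 9.99999809e-01, -8.84800024e-05,  6.11073912e-04,
         1.71888291e-04],
       [-6.09335481e-04, -3.01304583e-01,  9.53527754e-01,
        -1.17306781e-01],
       [ 0.00000000e+00,  0.00000000e+00,  0.00000000e+00,
         1.00000000e+00]])}
```

View pics/topc.png

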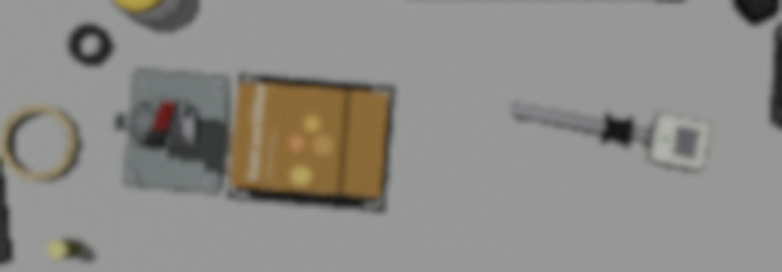

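```bash
cat >> h.py <<'E'
def down(yaw): # tool x axis heading yaw, z down
    return (Ro.from_euler('z',yaw)*Ro.from_quat([1,0,0,0])).as_quat()
E
python3 - <<'E'
from h import *
r.reach([.523,-.29,.17],down(np.radians(78)))
im,d,m,s=snap('wrist','w1'); X=cloud(d,m,s); np.save('pics/w1_X.npy',X); print(s['time_s'],s['eef_pos'],s['joint_positions'])
E
```

```text
1.775 [ 0.52248731 -0.29105436  0.17031699] [-6.36168292e-01  5.49742184e-01  1.43634438e+00 -3.74430460e-04
  1.15497971e+00 -4.24854676e-01]
```

View pics/w1.png

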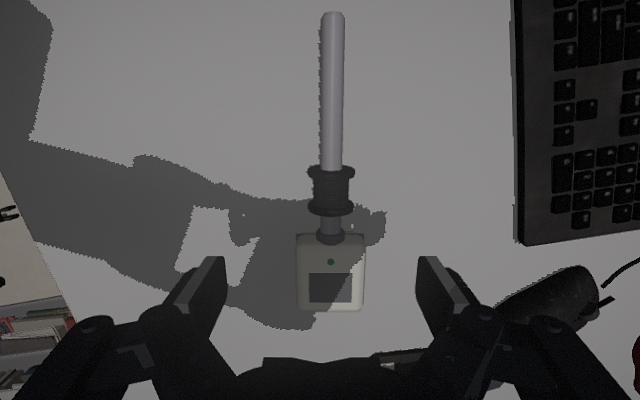

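The wrist picture shows the reader lying upright. The bar tip is at (333,12), the collars at v≈172 and v≈209 with the waist centred near (331,190), and the head at (331,272).

```bash
cat >> h.py <<'E'
def ray(px,z,p,q,m):
    n=cv2.undistortPoints(np.array([[px]],float),np.array(m['K']),np.array([m['k1'],0,0,0,0.])).ravel()
    T=np.array(m['tool_from_camera']);R=Ro.from_quat(q).as_matrix()
    d=R@T[:3,:3]@np.array([n[0],n[1],1]);c=R@T[:3,3]+p
    return c+d*(z-c[2])/d[2]
E
python3 - <<'E'
from h import *
Z=np.load('pics/w1.npz');X=np.load('pics/w1_X.npy');m=optics.camera_model('wrist');im=Z['im']
g=im[:,:,1].astype(int)
for v in range(20,160,20):
    row=X[v,300:360,2]; i=np.where(row>.015)[0]+300; print(v,i.min(),i.max(),np.round(X[v,i].mean(0),4), np.nanmax(row).round(4))
for u in (312,331,348):
  print(u,[(v,round(float(X[v,u,2]),3)) for v in range(160,222,2)])
print('tiprows',[(v,round(float(X[v,333,2]),3)) for v in range(6,20)])
for n,px,z in [('tip',(333,12),.025),('bar',(331,150),.029),('collF',(331,168),.04),('collFside',(310,172),.02),('collFsideR',(353,172),.02),('collRsideL',(309,210),.02),('collRsideR',(353,210),.02),('waist',(331,190),.035)]:
    print(n,ray(px,z,Z['p'],Z['q'],m).round(4))
cv2.imwrite('pics/w1c.png',cv2.resize(im[150:250,280:380,::-1],None,fx=6,fy=6,interpolation=cv2.INTER_CUBIC)+0)
E
```

```text
20 320 344 [ 0.5588 -0.1674  0.0268] 0.0303
40 320 344 [ 0.5561 -0.1806  0.0266] 0.0295
60 320 343 [ 0.5529 -0.194   0.0266] 0.0293
80 320 343 [ 0.5501 -0.2079  0.0268] 0.0296
100 320 342 [ 0.5468 -0.2221  0.0269] 0.0299
120 320 342 [ 0.5438 -0.2368  0.0265] 0.029
140 320 341 [ 0.5402 -0.2519  0.0268] 0.029
312 [(160, -0.0), (162, -0.0), (164, -0.001), (166, 0.012), (168, 0.02), (170, 0.028), (172, 0.032), (174, 0.032), (176, 0.033), (178, -0.0), (180, -0.001), (182, -0.001), (184, 0.001), (186, -0.001), (188, -0.001), (190, -0.001), (192, -0.001), (194, -0.0), (196, -0.0), (198, -0.001), (200, 0.015), (202, 0.019), (204, 0.025), (206, 0.029), (208, 0.031), (210, 0.031), (212, 0.032), (214, -0.001), (216, -0.001), (218, -0.0), (220, -0.001)]
331 [(160, 0.028), (162, 0.029), (164, 0.029), (166, 0.029), (168, 0.028), (170, 0.029), (172, 0.036), (174, 0.039), (176, 0.04), (178, 0.04), (180, 0.039), (182, 0.033), (184, 0.034), (186, 0.035), (188, 0.035), (190, 0.036), (192, 0.034), (194, 0.036), (196, 0.035), (198, 0.035), (200, 0.034), (202, 0.035), (204, 0.035), (206, 0.035), (208, 0.0
[... 279 characters left out ...]
-0.001), (188, -0.002), (190, 0.024), (192, -0.0), (194, -0.002), (196, 0.0), (198, 0.001), (200, 0.013), (202, 0.02), (204, 0.024), (206, 0.03), (208, 0.032), (210, 0.033), (212, 0.032), (214, -0.0), (216, -0.001), (218, 0.001), (220, -0.0)]
tiprows [(6, -0.001), (7, -0.001), (8, -0.001), (9, -0.001), (10, -0.0), (11, 0.027), (12, 0.027), (13, 0.026), (14, 0.027), (15, 0.028), (16, 0.028), (17, 0.028), (18, 0.029), (19, 0.028)]
tip [ 0.5607 -0.162   0.025 ]
bar [ 0.5391 -0.2594  0.029 ]
collF [ 0.5363 -0.2712  0.04  ]
collFside [ 0.5182 -0.2753  0.02  ]
collFsideR [ 0.5533 -0.2829  0.02  ]
collRsideL [ 0.51  -0.308  0.02 ]
collRsideR [ 0.5472 -0.316   0.02  ]
waist [ 0.5326 -0.2899  0.035 ]
```

View pics/w1c.png

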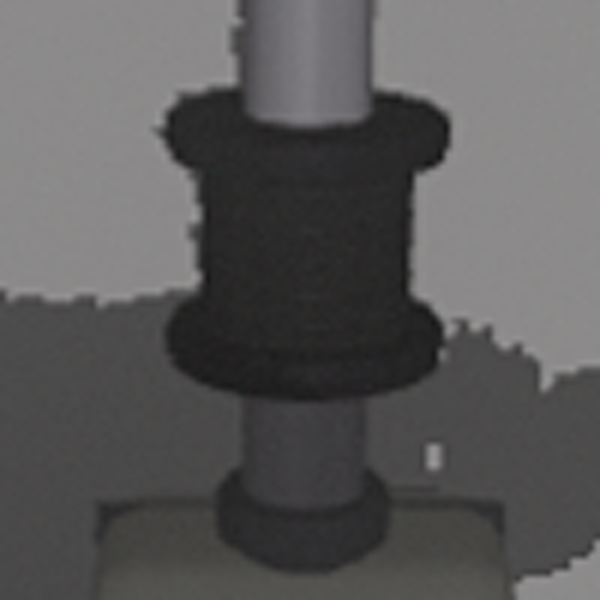

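```bash
python3 - <<'E'
from h import *
Z=np.load('pics/w1.npz');X=np.load('pics/w1_X.npy');m=optics.camera_model('wrist')
P=[]
for v in range(15,165):
    row=X[v,300:360,2]; i=np.where(row>.021)[0]+300; P.append(X[v,i].mean(0)[:2])
P=np.array(P);k=np.polyfit(P[:,1],P[:,0],1); yaw=np.arctan2(1,k[0]); a=np.array([np.cos(yaw),np.sin(yaw)])
print('yaw',np.degrees(yaw), 'resid',np.std(P[:,0]-np.polyval(k,P[:,1])))
l0=np.array([np.polyval(k,-.29),-.29])
for n,px,z,off in [('tip',(333,11),.027,-.1345),('Frear',(331,181.3),.04,-.012),('Rrear',(331,217),.04,.018)]:
    w=ray(px,z,Z['p'],Z['q'],m)[:2]; s=(w-l0)@a+off; print(n,(l0+a*s).round(4))
E
```

```text
yaw 77.59667195617125 resid 0.0002294999456196659
tip [ 0.5314 -0.2931]
Frear [ 0.5313 -0.2932]
Rrear [ 0.5314 -0.2929]
```

```bash
python3 - <<'E'
from h import *
q=down(np.radians(77.6)); g=[.5314,-.2931]
r.reach(g+[.11],q)
print(r.move_straight(g+[.029],q,speed=.1,max_force=8)); print(r.read_state()['eef_pos'])
command_gripper(.045)
im,d,m,s=snap('wrist','w2')
command_gripper(.02,40); s=r.read_state(); print(s['grip_width'],s['grip_force'],s['contact_force'],s['torque'],s['time_s'])
E
```

```text
False
[ 0.53184765 -0.29341935  0.02974759]
0.028573870633439545 39.373358488082886 [0.15126653 0.04017523 2.67564459] [ 0.05061817 -0.00702141  0.00883947] 3.9333
```

View pics/w2.png

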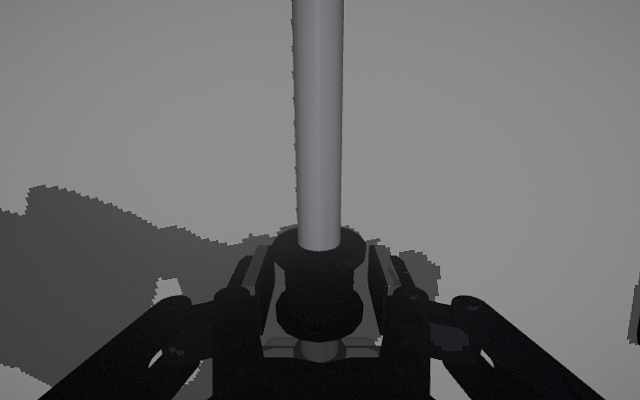

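The jaws closed to 28.6 mm, so they are on the waist. Next I'll lift and look at the stand from close by.

```bash
python3 - <<'E'
from h import *
command_gripper(.02,70)
s=r.read_state();p=s['eef_pos']
r.move_straight([p[0],p[1],.2],speed=.15)
r.reach([.47,.13,.38],down(np.radians(90+(-3))))
im,d,m,s=snap('wrist','w3'); X=cloud(d,m,s); np.save('pics/w3_X.npy',X); print(s['time_s'],s['eef_pos'],s['joint_positions'],s['grip_width'],s['contact_force'],s['torque'])
E
```

```text
7.1417 [0.47033943 0.12926444 0.37937124] [ 1.11117005e-01  2.04912496e-01  1.37679390e+00 -3.04961906e-04
  1.56092511e+00  1.64661470e-01] 0.027681754359219903 [ 0.12845318 -0.27591999 -2.31206574] [-0.00153095  0.00445201  0.05174068]
```

View pics/w3.png

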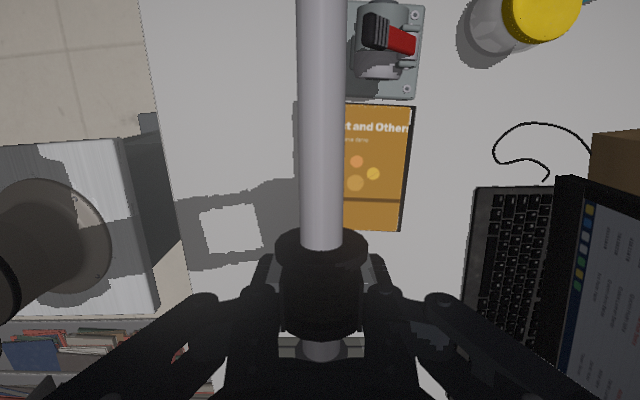

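The wrist view shows the clamp head at about (380,40), with the lever pad at (375,32), the base plate's lower right corner at (412,98) and the book below it. I'll fit the head cylinder and base plate from depth.

```bash
python3 - <<'E'
from h import *
from scipy.optimize import least_squares
X=np.load('pics/w3_X.npy')
M=np.zeros(X.shape[:2],bool);M[:110,346:440]=1
C=X[M]; H=C[(C[:,2]>.10)&(C[:,2]<.152)]
print(len(H),H.min(0),H.max(0))
hist=np.histogram(H[:,1],bins=np.arange(.12,.32,.005));print(list(zip(hist[1].round(3),hist[0])))
def f(p,H=None,fixr=True):
    x0,t,z0=p; d=(H[:,0]-x0)-t*(H[:,1]-.2); return np.hypot(d,H[:,2]-z0)-.027
S=H[(np.abs(H[:,0]-np.median(H[:,0]))<.03)]
o=least_squares(f,[np.median(S[:,0]),.05,.12],loss='soft_l1',f_scale=.001,args=(S,)); print(o.x, np.median(np.abs(o.fun)))
# per-y-slice profile
for y in np.arange(.155,.275,.005):
    s=S[np.abs(S[:,1]-y)<.0025]
    if len(s)>5: print(round(y,3),len(s),s[:,0].min().round(4),s[:,0].max().round(4),s[:,2].max().round(4))
# base plate
B=C[(C[:,2]>.006)&(C[:,2]<.018)]; print('base',len(B),B.min(0),B.max(0),np.median(B[:,2]))
for y in np.arange(.18,.32,.01):
    s=B[np.abs(B[:,1]-y)<.004]; s=s[s[:,0]>.5]
    if len(s): print('edge y',round(y,3),np.percentile(s[:,0],98).round(4))
for x in np.arange(.50,.62,.01):
    s=B[(np.abs(B[:,0]-x)<.004)&(B[:,1]>.165)]
    if len(s): print('edge x',round(x,3),np.sort(s[:,1])[:3].round(4))
E
```

```text
2468 [0.51168381 0.21662116 0.10254852] [0.56905605 0.29495882 0.15193549]
[(np.float64(0.12), np.int64(0)), (np.float64(0.125), np.int64(0)), (np.float64(0.13), np.int64(0)), (np.float64(0.135), np.int64(0)), (np.float64(0.14), np.int64(0)), (np.float64(0.145), np.int64(0)), (np.float64(0.15), np.int64(0)), (np.float64(0.155), np.int64(0)), (np.float64(0.16), np.int64(0)), (np.float64(0.165), np.int64(0)), (np.float64(0.17), np.int64(0)), (np.float64(0.175), np.int64(0)), (np.float64(0.18), np.int64(0)), (np.float64(0.185), np.int64(0)), (np.float64(0.19), np.int64(0)), (np.float64(0.195), np.int64(0)), (np.float64(0.2), np.int64(0)), (np.float64(0.205), np.int64(0)), (np.float64(0.21), np.int64(0)), (np.float64(0.215), np.int64(126)), (np.float64(0.22), np.int64(248)), (np.float64(0.225), np.int64(247)), (np.float64(0.23), np.int64(239)), (np.float64(0.235), np.int64(219)), (np.float64(0.24), np.int64(211)), (np.float64(0.245), np.int64(90)), (np.float64(0.25), np.int64(41)), (np.float64(0.255), np.int64(31)), (np.float64(0.26), np.int64(39)), (np.float64(0.265), np.int64(93)), (np
[... 797 characters left out ...]
[0.62047887 0.32441318 0.01785106] 0.01160711470728415
edge y 0.19 0.6078
edge y 0.2 0.6063
edge y 0.21 0.6076
edge y 0.22 0.6091
edge y 0.23 0.6114
edge y 0.24 0.613
edge y 0.25 0.614
edge y 0.26 0.6157
edge y 0.27 0.6168
edge y 0.28 0.6174
edge y 0.29 0.6172
edge y 0.3 0.6185
edge y 0.31 0.6192
edge y 0.32 0.5927
edge x 0.51 [0.2004 0.2005 0.2018]
edge x 0.52 [0.1985 0.1999 0.1999]
edge x 0.53 [0.198  0.1981 0.1981]
edge x 0.54 [0.1975 0.1975 0.1976]
edge x 0.55 [0.1956 0.1957 0.197 ]
edge x 0.56 [0.1952 0.1952 0.1953]
edge x 0.57 [0.1842 0.1947 0.1947]
edge x 0.58 [0.1928 0.1929 0.193 ]
edge x 0.59 [0.1924 0.1924 0.1925]
edge x 0.6 [0.1919 0.192  0.192 ]
edge x 0.61 [0.1917 0.1931 0.1932]
```

```bash
cat >> h.py <<'E'
from scipy.optimize import least_squares
def fitcyl(S,R,x0,t0,z0,yref,s0=0.):
    f=lambda p:(np.hypot((S[:,0]-p[0]-p[1]*(S[:,1]-yref)),(S[:,2]-p[2]-p[3]*(S[:,1]-yref))*1)-R)
    o=least_squares(f,[x0,t0,z0,s0],loss='soft_l1',f_scale=.0007); return o.x,np.median(abs(o.fun))
def totool(X,p,q): return (X-p)@Ro.from_quat(q).as_matrix()
E
python3 - <<'E'
from h import *
def bar(X,p,q):
    T=totool(X,p,q).reshape(-1,3)  # x along bar, y lateral, z forward
    T=T[np.isfinite(T[:,0])]
    S=T[(T[:,0]>.025)&(T[:,0]<.12)&(abs(T[:,1])<.015)&(abs(T[:,2]-.003)<.015)]
    print('bar tool: y,slope,z,slope',*[np.round(v,4) for v in fitcyl(S[:,[1,0,2]],.009,0,0,.006,0.)],len(S))
Z=np.load('pics/w3.npz');bar(np.load('pics/w3_X.npy'),Z['p'],Z['q'])
q=(Ro.from_euler('x',25,degrees=True)*Ro.from_quat(down(np.radians(84.7)))).as_quat()
r.reach([.475,.108,.215],q)
im,d,m,s=snap('wrist','w4'); X=cloud(d,m,s); np.save('pics/w4_X.npy',X); print(s['time_s'],s['eef_pos'])
bar(X,s['eef_pos'],s['eef_rot'])
E
```

```text
bar tool: y,slope,z,slope [0.0012 0.0032 0.0096 0.0006] 0.0003 10986
7.8917 [0.47596137 0.10740089 0.21581852]
bar tool: y,slope,z,slope [0.0012 0.0029 0.0096 0.0019] 0.0003 10974
```

View pics/w4.png

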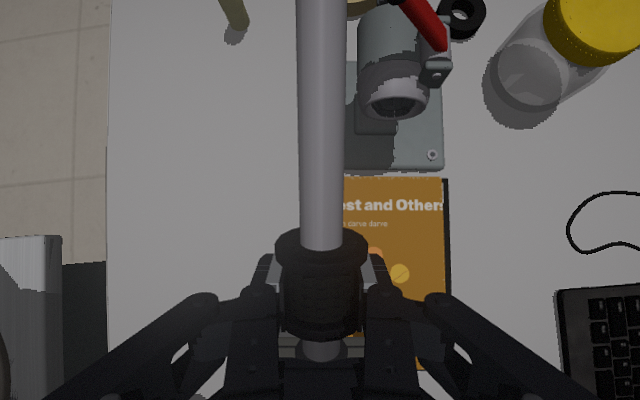

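The mouth of the collet is clearly visible at about (397,103), with the nose from v≈60 to 118 and the lever rising to the upper right.

```bash
python3 - <<'E'
from h import *
X=np.load('pics/w4_X.npy'); im=np.load('pics/w4.npz')['im']
M=np.zeros(X.shape[:2],bool);M[5:125,350:455]=1
C=X[M];C=C[np.isfinite(C[:,0])]
H=C[(C[:,2]>.095)&(C[:,2]<.15)&(abs(C[:,0]-.537)<.029)]
for a,b in [(.20,.34),(.23,.34),(.225,.25),(.25,.34)]:
    S=H[(H[:,1]>a)&(H[:,1]<b)]
    x,e=fitcyl(S,.027,.536,.09,.12,.2); print(a,b,len(S),x.round(4),e)
    x,e=least_squares(lambda p:np.hypot(S[:,0]-p[0]-p[1]*(S[:,1]-.2),S[:,2]-p[2])-p[3],[.536,.09,.12,.027],loss='soft_l1',f_scale=.0007).x,0; print('  freeR level',x.round(4))
for y in np.arange(.20,.30,.004):
    s=H[abs(H[:,1]-y)<.002]
    if len(s)>5: print(round(y,3),len(s),s[:,0].min().round(4),s[:,0].max().round(4),s[:,2].max().round(4),s[:,2].min().round(4))
B=C[(C[:,2]>.008)&(C[:,2]<.016)]
e=[(x,np.percentile(B[abs(B[:,0]-x)<.002][:,1],1)) for x in np.arange(.52,.6,.005) if (abs(B[:,0]-x)<.002).sum()>20];e=np.array(e);print('front edge slope',np.polyfit(e[:,0],e[:,1],1))
e=np.array([(y,np.percentile(B[abs(B[:,1]-y)<.002][:,0],99)) for y in np.arange(.205,.26,.005)]);print('side slope',np.polyfit(e[:,0],e[:,1],1),e.round(4).tolist())
cv2.imwrite('pics/w4c.png',cv2.resize(im[0:130,340:470,::-1],None,fx=4.5,fy=4.5,interpolation=cv2.INTER_CUBIC))
E
```

```text
0.2 0.34 7017 [0.5354 0.1025 0.1183 0.018 ] 0.000600068174432155
  freeR level [0.5356 0.0702 0.123  0.0233]
0.23 0.34 4400 [0.5351 0.1045 0.1189 0.0075] 0.0003673592587910973
  freeR level [0.5353 0.099  0.1196 0.0268]
0.225 0.25 2496 [ 0.5389  0.0162  0.1201 -0.0217] 0.0005294522437262663
  freeR level [0.5381 0.0264 0.1203 0.026 ]
0.25 0.34 2673 [0.5349 0.108  0.1193 0.002 ] 0.0003672940712397717
  freeR level [0.5349 0.1064 0.1195 0.0269]
0.216 245 0.5294 0.5605 0.1411 0.098
0.22 1044 0.5134 0.562 0.1458 0.0979
0.224 721 0.5123 0.566 0.1482 0.0964
0.228 607 0.5114 0.566 0.1498 0.0966
0.232 355 0.5115 0.5527 0.1499 0.1018
0.236 346 0.5119 0.5551 0.1496 0.1201
0.24 349 0.5122 0.5549 0.1475 0.1207
0.244 325 0.5125 0.5547 0.1474 0.1197
0.248 352 0.5131 0.555 0.1477 0.1199
0.252 332 0.5134 0.5556 0.1482 0.1205
0.256 333 0.5138 0.5561 0.1477 0.121
0.26 325 0.5142 0.5557 0.1479 0.1217
0.264 328 0.5146 0.5555 0.1478 0.1198
0.268 303 0.5152 0.5558 0.1477 0.1211
0.272 277 0.5155 0.5526 0.1477 0.1213
0.276 260 0.5158 0.5494 0.1475 0.1205
0.28 219 0.5164 0.547 0.1476 0.1218
0.284 213 0.5167 0.5452 0.1474 0.1205
0.288 80 0.5172 0.5368 0.1456 0.1213
front edge slope [-0.50136505  0.53550957]Traceback (most recent call last):
  File "<stdin>", line 15, in <module>
    return _quantile_unchecked(
        a, q, axis, out, overwrite_input, method, keepdims, weights)
    return _ureduce(a,
                    func=_quantile_ureduce_func,
    ...<5 lines>...
                    overwrite_input=overwrite_input,
                    method=method)
    r = func(a, **kwargs)
    result = _quantile(arr,
                       quantiles=q,
    ...<2 lines>...
                       out=out,
                       weights=wgt)
    slices_having_nans = np.isnan(arr[-1, ...])
                                  ~~~^^^^^^^^^
IndexError: index -1 is out of bounds for axis 0 with size 0
```

```bash
cat >> h.py <<'E'
psi=.1007
a=np.array([np.sin(psi+.003),np.cos(psi+.003),0]);n=np.array([a[1],-a[0],0])
A=np.array([.5350,.2,.1292]); Q=down(np.pi/2-psi)
def pose(s,lat=0,dz=0): # TCP for tip at s along axis (mouth ~ s=.016)
    return A+a*(s-.135)+n*(lat-.0012)+np.array([0,0,dz])
def st(tag=''):
    s=r.read_state();e=s['eef_pos']-A;F=s['contact_force']
    print(tag,'t%.1f'%s['time_s'],'s%.4f lat%.4f dz%.4f'%(e@a+.135,e@n+.0012,e[2]),'F ax%.1f lat%.1f z%.1f'%(F@a,F@n,F[2]),'T',np.round(s['torque'],2),'w%.4f'%s['grip_width']);return s
E
python3 - <<'E'
from h import *
p=r.read_state()['eef_pos']
r.move_straight(p+[0,-.07,0],speed=.15)
r.reach(pose(-.03),Q); r.move_straight(pose(0),Q,speed=.05); r.hold(.2); st('pre')
print(r.move_straight(pose(.012),Q,speed=.03,max_force=5)); st()
print(r.move_straight(pose(.030),Q,speed=.015,max_force=5)); st()
optics and snap('wrist','w5'); snap('side','s5')
E
```

```text
pre t10.0 s-0.0002 lat0.0000 dz-0.0000 F ax0.5 lat-0.4 z-2.1 T [ 0.02  0.01 -0.03] w0.0281
False
 t10.6 s0.0122 lat-0.0000 dz-0.0000 F ax-0.3 lat0.1 z-2.3 T [0.01 0.03 0.01] w0.0278
False
 t11.9 s0.0299 lat0.0000 dz0.0000 F ax0.1 lat-0.4 z-2.6 T [ 0.05 -0.    0.04] w0.0281
```

```bash
python3 - <<'E'
from h import *
for s in [.042,.054,.066,.080,.09]:
    hit=r.move_straight(pose(s),Q,speed=.012,max_force=5); st(hit)
    if hit: break
E
```

```text
False t13.2 s0.0420 lat-0.0000 dz-0.0000 F ax-0.7 lat0.0 z-2.0 T [ 0.03  0.04 -0.03] w0.0281
False t14.3 s0.0539 lat-0.0000 dz-0.0000 F ax-0.4 lat0.0 z-1.8 T [ 0.    0.02 -0.01] w0.0280
True t14.9 s0.0602 lat-0.0004 dz-0.0006 F ax-1.2 lat0.4 z-1.7 T [-0.11 -0.22 -0.14] w0.0276
```

```bash
python3 - <<'E'
from h import *
for f,g in [(5,.064),(8,.066)]:
    hit=r.move_straight(pose(g),Q,speed=.008,max_force=f); st(hit)
    r.hold(.3); st()
snap('side','s6')
im=cv2.imread('pics/s6.png');cv2.imwrite('pics/s6c.png',cv2.resize(im[220:330,240:390],None,fx=5,fy=5,interpolation=cv2.INTER_CUBIC))
E
```

```text
True t15.2 s0.0602 lat-0.0004 dz-0.0012 F ax-0.2 lat0.9 z-0.5 T [ 0.1  -0.26 -0.17] w0.0279
 t15.5 s0.0601 lat-0.0005 dz-0.0015 F ax0.5 lat2.4 z0.2 T [ 0.29 -0.31 -0.2 ] w0.0281
True t15.9 s0.0602 lat-0.0005 dz-0.0015 F ax-1.0 lat0.9 z0.0 T [ 0.04 -0.17 -0.09] w0.0277
 t16.2 s0.0601 lat-0.0005 dz-0.0018 F ax-0.8 lat0.4 z0.4 T [ 0.14 -0.08 -0.03] w0.0281
```

View pics/s6c.png

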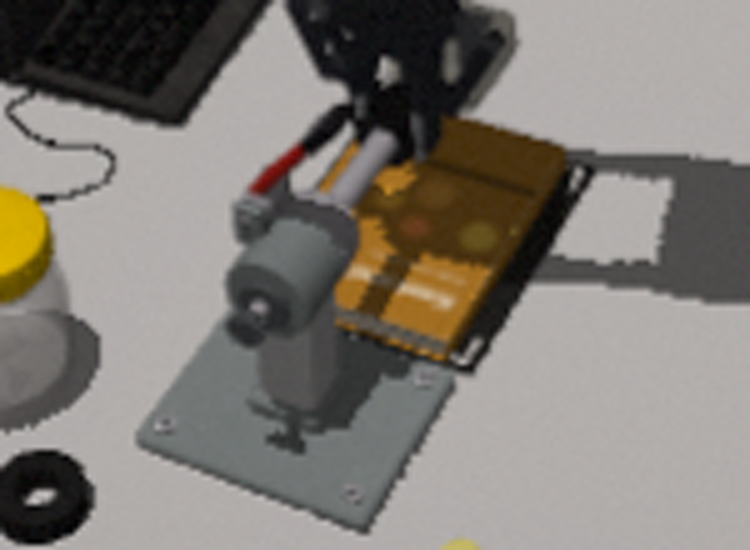

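```bash
python3 - <<'E'
from h import *
r.move_straight(pose(.0595),Q,speed=.01); r.hold(.2); st('recentred')
hit=r.move_straight(pose(.064),Q,speed=.008,max_force=6); st(hit)
s=r.read_state(); e=s['eef_pos']-A
r.move_straight(pose(e@a+.135-.0001),Q,speed=.01); r.hold(.2); st('relaxed')
command_gripper(.045); r.hold(.2); st('open')
command_gripper(.085); p=r.read_state()['eef_pos']
r.move_straight(p+[0,0,.12],speed=.15); 
r.reach(A+a*(-.10)-n*.05+np.array([0,0,.17]),Q)
im,d,m,s=snap('wrist','w6'); X=cloud(d,m,s); np.save('pics/w6_X.npy',X); st()
E
```

```text
recentred t16.8 s0.0595 lat-0.0002 dz-0.0002 F ax0.1 lat-0.3 z-1.6 T [ 0.03 -0.03  0.  ] w0.0278
True t17.1 s0.0601 lat-0.0004 dz-0.0006 F ax-0.6 lat1.3 z-1.5 T [-0.   -0.18 -0.12] w0.0278
relaxed t17.6 s0.0600 lat-0.0001 dz-0.0002 F ax0.5 lat0.4 z-2.6 T [ 0.03 -0.05 -0.01] w0.0281
open t18.1 s0.0600 lat0.0000 dz0.0001 F ax0.2 lat-0.1 z-0.0 T [0.03 0.01 0.05] w0.0450
 t19.9 s0.0350 lat-0.0489 dz0.1692 F ax-0.4 lat0.5 z0.5 T [0.04 0.02 0.02] w0.0849
```

View pics/w6.png

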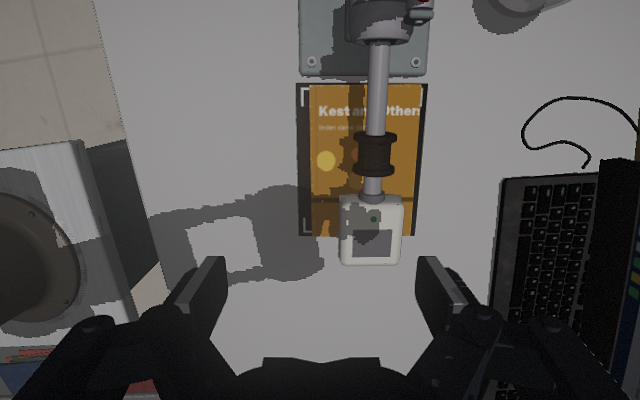

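The reader stays in place with about 44 mm of bar inserted. Next I'll locate the lever pad in the stand frame from the depth data I already have, and check the bar.

```bash
cat >> h.py <<'E'
O=np.array([.5350,.2,0])+a*.046
def tostand(X): d=X-O; return np.stack([d@n,d@a,d[...,2]],-1)
def fromstand(x,y,z): return O+n*x+a*y+np.array([0,0,z])
E
python3 - <<'E'
from h import *
for f in ['w3','w4']:
    X=np.load('pics/%s_X.npy'%f);im=np.load('pics/%s.npz'%f)['im'].astype(int)
    S=tostand(X);ok=(S[...,2]>.158)&(S[...,2]<.26)&(abs(S[...,0])<.06)&(abs(S[...,1])<.03)
    ok[:,:344]=0
    red=ok&(im[...,0]>2*im[...,1]+20); blk=ok&~red
    for nm,k in [('red',red),('blk',blk)]:
        if k.sum()>5: print(f,nm,k.sum(),np.percentile(S[k],[2,50,98],axis=0).round(4).tolist())
    if f=='w3':
        P=S[blk]; P=P[P[:,2]>.19]
        print('blk xz fit',np.round(np.polyfit(P[:,0],P[:,2],1),3)); i=np.argsort(P[:,2]); print(P[i[::max(1,len(i)//12)]].round(4))
X=np.load('pics/w6_X.npy');S=tostand(X).reshape(-1,3);S=S[np.isfinite(S[:,0])]
B=S[(S[:,1]<-.04)&(S[:,1]>-.095)&(abs(S[:,0])<.02)&(S[:,2]>.11)&(S[:,2]<.14)]
print('bar',len(B),fitcyl(B,.009,0,0,.12,-.07))
H=S[(S[:,1]<-.04)&(S[:,1]>-.3)&(abs(S[:,0])<.05)&(S[:,2]>.13)]
c=H[(abs(H[:,0])<.006)&(H[:,2]>.1345)&(H[:,1]>-.16)];print('collar y',np.percentile(c[:,1],[1,50,99]))
E
```

```text
w3 red 580 [[-0.0069, -0.0065, 0.1664], [0.0072, 0.0012, 0.1897], [0.025, 0.0095, 0.2088]]
w3 blk 1371 [[-0.0307, -0.0158, 0.159], [-0.0151, 0.0006, 0.2222], [0.0296, 0.0193, 0.2338]]
blk xz fit [-0.871  0.209]
[[ 0.0061  0.0099  0.1907]
 [-0.0119  0.0131  0.2164]
 [-0.0135 -0.0077  0.219 ]
 [-0.0149  0.0005  0.2222]
 [-0.0222 -0.0097  0.2254]
 [-0.0182  0.0091  0.2275]
 [-0.0273 -0.0091  0.2294]
 [-0.0205  0.005   0.2307]
 [-0.0298  0.0077  0.2314]
 [-0.0281  0.0043  0.2319]
 [-0.0275  0.0056  0.2325]
 [-0.0256  0.0083  0.2331]
 [-0.025   0.0074  0.2341]]
w4 red 1256 [[-0.0092, -0.0073, 0.1662], [0.0077, -0.0055, 0.1872], [0.0244, 0.0066, 0.2065]]
w4 blk 955 [[-0.0156, -0.0169, 0.1582], [0.0201, -0.0085, 0.1614], [0.0299, 0.0188, 0.212]]
bar 1393 (array([0.0002276 , 0.0026109 , 0.11649326, 0.05110326]), np.float64(0.00038828609088975216))
collar y [-0.1558379  -0.13487834 -0.13191474]
```

```bash
python3 - <<'E'
from h import *
X=np.load('pics/w6_X.npy');S=tostand(X).reshape(-1,3);S=S[np.isfinite(S[:,0])]
c=S[(abs(S[:,0])<.006)&(S[:,1]<-.05)&(S[:,1]>-.17)&(S[:,2]>.1)]
for y in np.arange(-.09,-.17,-.003):
    k=c[abs(c[:,1]-y)<.0015]
    if len(k): print(round(y,3),np.median(k[:,2]).round(4),end='; ')
c=tostand(np.load('pics/w4_X.npy')).reshape(-1,3);c=c[(c[:,2]>.09)&(c[:,2]<.146)&(np.hypot(c[:,0],c[:,2]-.12)<.026)]
print('\nmouth face',np.percentile(c[:,1],[1,5,20,50]))
E
```

```text
-0.09 0.1238; -0.093 0.1235; -0.096 0.1236; -0.099 0.1235; -0.102 0.1226; -0.105 0.1328; -0.108 0.1337; -0.111 0.1293; -0.114 0.1285; -0.117 0.1286; -0.12 0.1283; -0.123 0.1285; -0.126 0.128; -0.129 0.1277; -0.132 0.3339; -0.135 0.3243; -0.138 0.3147; -0.141 0.326; -0.144 0.3247; -0.147 0.3382; -0.15 0.3381; -0.153 0.339; -0.156 0.3054; -0.159 0.1205; -0.162 0.1237; -0.165 0.1236; -0.168 0.1237; 
mouth face [-0.02825832 -0.02760778 -0.02638474 -0.02187906]
```

The pad face measures (-15, 222) mm in the stand frame, against a predicted (-15.4, 223) at θ≈0.17. The bar is still home. Next is the lever.

```bash
cat >> h.py <<'E'
def lev(phi,rho=.078):
    e=np.array([-np.cos(phi),np.sin(phi)]);m=np.array([np.sin(phi),np.cos(phi)])
    return np.array([.022,.154])+rho*e+.0115*m
def sp(tag=''):
    s=r.read_state();S=tostand(s['eef_pos']);F=s['contact_force'];print(tag,'t%.1f'%s['time_s'],S.round(4),'F x%.1f y%.1f z%.1f'%(F@n,F@a,F[2]));return S
E
python3 - <<'E'
from h import *
command_gripper(0,30)
c=lev(.93)
r.reach(fromstand(c[0]+.0145+.02,0,.32),Q)
r.move_straight(fromstand(c[0]+.0145+.02,0,c[1]+.025),Q,speed=.12,max_force=6); sp('start')
hit=r.move_straight(fromstand(c[0]+.0145-.01,0,c[1]+.025),Q,speed=.025,max_force=3); S=sp(hit)
print('edge offset',S[0]-c[0])
E
```

```text
start t22.2 [ 0.0195 -0.0003  0.2494] F x0.2 y0.4 z0.1
False t23.5 [-0.0106  0.      0.2485] F x1.4 y0.0 z0.4
edge offset 0.004816624715066069
```

```bash
python3 - <<'E'
from h import *
S=sp()
hit=r.move_straight(fromstand(S[0]-.02,0,S[2]),Q,speed=.02,max_force=4); S=sp(hit); print(S[0]-lev(.93)[0])
r.hold(.2); sp()
E
```

```text
t23.5 [-0.0106  0.      0.2485] F x1.4 y0.0 z0.4
True t23.8 [-0.0108  0.      0.2485] F x2.4 y0.6 z3.0
0.00461040324507272
 t24.0 [-0.0107  0.      0.2484] F x0.9 y0.0 z4.0
```

```bash
python3 - <<'E'
from h import *
for phi in np.arange(.85,-.03,-.08):
    c=lev(phi)
    hit=r.move_straight(fromstand(c[0]+.0047,0,c[1]+.0245),Q,speed=.04,max_force=18)
    sp((hit,round(phi,2)))
    if hit: break
E
```

```text
(False, np.float64(0.85)) t24.3 [-0.0159  0.      0.2451] F x1.4 y-0.4 z3.5
(False, np.float64(0.77)) t24.6 [-0.0212 -0.      0.2414] F x0.9 y-0.4 z4.3
(False, np.float64(0.69)) t24.9 [-0.0262 -0.      0.2371] F x0.0 y0.2 z4.8
(False, np.float64(0.61)) t25.2 [-0.0308  0.      0.2326] F x0.4 y0.7 z3.7
(False, np.float64(0.53)) t25.5 [-0.035  -0.      0.2277] F x0.5 y-0.6 z3.0
(False, np.float64(0.45)) t25.9 [-0.0387 -0.      0.2226] F x0.2 y0.1 z3.9
(False, np.float64(0.37)) t26.2 [-0.042  -0.      0.2173] F x0.5 y0.9 z4.3
(False, np.float64(0.29)) t26.5 [-0.0449 -0.      0.2117] F x0.9 y-0.4 z4.1
(False, np.float64(0.21)) t26.8 [-0.0473 -0.      0.2059] F x0.4 y-0.4 z4.0
(False, np.float64(0.13)) t27.1 [-0.0492 -0.      0.1999] F x-0.2 y0.1 z3.7
(False, np.float64(0.05)) t27.4 [-0.0507 -0.      0.1938] F x0.1 y0.6 z3.5
```

```bash
python3 - <<'E'
from h import *
S=sp()
hit=r.move_straight(fromstand(S[0],0,.175),Q,speed=.012,max_force=14); sp(hit); r.hold(.3); sp()
im,d,m,s=snap('side','s7')
T=tostand(cloud(d,m,s)); im=im.astype(int)
ok=(T[...,2]>.15)&(T[...,2]<.26)&(abs(T[...,0])<.08)&(abs(T[...,1])<.03)
red=ok&(im[...,0]>2*im[...,1]+20); print(red.sum(), np.percentile(T[red],[2,50,98],axis=0).round(4).tolist() if red.any() else '')
E
```

```text
t27.4 [-0.0507 -0.      0.1938] F x0.1 y0.6 z3.5
True t28.1 [-0.0512 -0.      0.1904] F x-0.7 y-1.1 z6.3
 t28.4 [-0.0512 -0.      0.1904] F x-0.8 y-1.0 z5.6
97 [[-0.0408, -0.0034, 0.1593], [-0.0142, 0.0049, 0.1632], [0.012, 0.013, 0.1669]]
```

```bash
python3 - <<'E'
from h import *
S=sp(); r.move_straight(fromstand(S[0],0,.30),Q,speed=.15)
r.reach(A+a*(-.12)-n*.05+np.array([0,0,.2]),Q)
im,d,m,s=snap('wrist','w8'); T=tostand(cloud(d,m,s)); im=im.astype(int)
ok=(T[...,2]>.15)&(T[...,2]<.26)&(abs(T[...,0])<.08)&(abs(T[...,1])<.03)
red=ok&(im[...,0]>2*im[...,1]+20); P=T[red]; print('red',len(P), np.round(np.polyfit(P[:,0],P[:,2],1),3) if len(P)>20 else '')
c=T[ok&~red&(T[...,0]<-.04)]; print('pad',len(c),np.median(c,axis=0) if len(c) else '')
S=T.reshape(-1,3);S=S[np.isfinite(S[:,0])]
B=S[(S[:,1]<-.04)&(S[:,1]>-.095)&(abs(S[:,0])<.02)&(S[:,2]>.11)&(S[:,2]<.14)]
print('bar',len(B),fitcyl(B,.009,0,0,.12,-.07))
c=S[(abs(S[:,0])<.006)&(S[:,2]>.1)&(S[:,2]<.16)]
for y in np.arange(-.096,-.125,-.002):
    k=c[abs(c[:,1]-y)<.001]
    if len(k): print(round(y,3),np.median(k[:,2]).round(4),end='; ')
H=S[(S[:,1]<-.175)&(S[:,1]>-.23)&(abs(S[:,0])<.025)&(S[:,2]>.1)&(S[:,2]<.16)]
print('\nhead plane',len(H),np.linalg.lstsq(np.c_[H[:,:2],np.ones(len(H))],H[:,2],rcond=None)[0] if len(H)>20 else '')
im,d,m,s=snap('side','s8');T=tostand(cloud(d,m,s)); im=im.astype(int)
ok=(T[...,2]>.14)&(T[...,2]<.26)&(abs(T[...,0])<.1)&(abs(T[...,1])<.03);red=ok&(im[...,0]>2*im[...,1]+20);P=T[red];print('side red',np.round(np.polyfit(P[:,0],P[:,2],1),3))
st()
E
```

```text
t28.4 [-0.0512 -0.      0.1904] F x-0.5 y-0.5 z6.5
red 0 
pad 0 
bar 1222 (array([0.00030939, 0.00644637, 0.11787002, 0.03128934]), np.float64(0.00036051830690079275))
-0.096 0.1251; -0.098 0.1252; -0.1 0.1254; -0.102 0.1252; -0.104 0.1253; -0.106 0.1362; -0.108 0.1361; -0.11 0.1351; -0.112 0.1312; -0.114 0.1309; -0.116 0.1312; -0.118 0.1312; -0.12 0.1307; -0.122 0.1307; -0.124 0.1306; 
head plane 2414 [-0.00474553  0.02667987  0.13518114]
side red [-0.011  0.163]
 t30.1 s0.0163 lat-0.0489 dz0.1994 F ax0.7 lat-0.8 z-0.2 T [-0.03  0.02  0.04] w0.0002
```

```bash
python3 - <<'E'
from h import *
m=optics.camera_model('wrist')
for f in ['w6','w8']:
    Z=np.load('pics/%s.npz'%f);T=tostand(cloud(Z['d'],m,dict(eef_pos=Z['p'],eef_rot=Z['q'])))
    S=T.reshape(-1,3);S=S[np.isfinite(S[:,0])]
    c=S[(abs(S[:,0])<.008)&(S[:,2]>.1)&(S[:,2]<.16)]
    ys=np.arange(-.100,-.115,-.001); print(f,[(round(y*1e3),round(1e3*float(np.median(c[abs(c[:,1]-y)<.0006][:,2])),1)) for y in ys if (abs(c[:,1]-y)<.0006).any()])
    h=S[(abs(S[:,0])<.025)&(S[:,1]<-.14)&(S[:,1]>-.26)&(S[:,2]>.115)&(S[:,2]<.15)]; print(' head y range',np.percentile(h[:,1],[.5,99.5]).round(4))
    n_=S[(abs(S[:,0])<.02)&(S[:,1]<-.0)&(S[:,1]>-.05)&(S[:,2]>.135)&(S[:,2]<.16)];print(' nose front',np.percentile(n_[:,1],[.5,3]).round(4))
E
```

```text
w6 [(-100, 123.0), (-101, 122.5), (-102, 122.2), (-103, 121.8), (-104, 129.2), (-105, 133.2), (-106, 133.2), (-107, 133.1), (-108, 133.7), (-109, 133.8), (-110, 133.0), (-111, 128.6), (-112, 127.8), (-113, 128.3), (-114, 128.2)]
 head y range [-0.2341 -0.1438]
 nose front [-0.0275 -0.0266]
w8 [(-100, 124.7), (-101, 124.5), (-102, 124.9), (-103, 124.7), (-104, 128.3), (-105, 134.1), (-106, 136.2), (-107, 135.8), (-108, 136.3), (-109, 136.1), (-110, 136.0), (-111, 130.5), (-112, 131.1), (-113, 131.0), (-114, 131.1)]
 head y range [-0.2334 -0.1426]
 nose front [-0.0272 -0.0268]
```

```bash
python3 -c "
from h import *
print(r.finish_job())"
```

```text
the job is handed in; nothing more can be done
None
```

I handed the job in after about 30 s on the robot's clock: the bar is in the collet against the depth stop, about 44 mm in. The lever is down and level, the bar sits about 0.03 rad off the collet's axis (limit 0.06), and the gripper is clear; the verdict was not returned.

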